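Press a stake home in the sprung holder

ROBOT

A 7-joint arm with a two-finger parallel gripper is mounted at the origin on the work surface. World frame = base frame: x ahead of the robot, y to its left, z up, the work surface at z = 0. Lengths are in m, angles in rad, forces in N, time in s.
With the tool pointing down it reaches from about 0.425 to 0.925 m from the base axis. Payload 6.8 kg.
Tool frame: the origin (TCP) lies between the finger pads; the fingertips stand 14 mm ahead of it and the grasp point (between the pads) lies 5 mm behind it; z points along the fingers, y is the line along which they close (so a half turn about z gives the same grasp; the last joint's range is limited). The gripper opens to 85 mm and grips with 20 to 120 N. Pads are 22 mm wide; open, the fingers measure 114 mm over their backs; the gripper's body (76 mm by 85 mm) begins 54 mm behind the grasp point. The pads swing forward as they close: fully open they stand 13 mm farther back than shut.
Start: joints at [-1.391, 0.477, 0.022, 1.555, -0.011, 1.109, -0.083], TCP at [0.192, 0.647, 0.207] pointing down, gripper open.
Joint ranges: [-2.96, 2.96], [-0.34, 2.1], [-1.41, 1.46], [0.24, 2.44], [-1.37, 4.51], [0.17, 1.92], [-2.96, 2.96]. Speed limits (rad/s): [2.39, 2.39, 3.14, 3.14, 3.14, 3.14, 3.14].

INTERFACE

Orientations are given as a rotation vector (axis times angle).
In Python, from bench import r, eyes, ticket gives the robot as it stands. The module is installed in compiled form; this text tells all that it offers.
- The arm moves only by the tool arm_command, never from a script. Its argument "plan" is text: rows parted by semicolons, each of 4 numbers parted by spaces: the shift along the tool's x, y, z in m, then the turn about the tool's z in degrees. In form: tx ty tz yaw; .... A call has 1 to 20 rows; each row shifts and turns the commanded pose from where the row before left it, along the tool's axes as they then stand; what a row does not reach is not made up. A row lasts 1/8 s, in which the tool goes at most 62.5 mm and 10.7 degrees, less where a joint would pass 70% of its speed; a pose out of reach is approached as far as the arm can. A call is refused whole if a number of a shift passes 0.0625 or a number of a turn 10.7, either way. A call with a gripper value outside its range is refused whole. "hand" is the closure, from -1 (fully open) to 1 (shut), set as the call begins (left out, the last holds). The fingers move at their own pace and stop on an object; "grip_force" is the grip in N (left out, the last holds). Time passes only in rows, so rows that do not move let the fingers close. It gives the time, the measured TCP pose, the force, the opening and the grip force at its end, in the units of the state.
- r.get_obs(): the state, without advancing time (a new reading comes with each control period).
- eyes.grab_frame(name): name is "scene" or "side" or "wrist"; returns (picture, depth): 420x560x3 uint8, red, green, blue; 420x560 float32, m along the optical axis (not along the pixel's ray), 0 where there is no reading.
- eyes.calibration(name): a dict with "fov_y" (degrees; the focal length in pixels is half the picture's height over the tangent of half this angle, whatever the lens; pixels are square), "cx", "cy" (the principal point, pixels), "origin" and "attitude" of the camera in the world; the wrist camera has in their place "tool_from_camera" (4x4, takes a point from camera to tool coordinates, whose origin is the TCP and whose axes are the flange's). Camera axes: x right, y up, looking along -z (the intrinsics and any distortion apply to the point x, -y, -z); pixel columns grow to the right and rows downward; lengths in m; the calibration is good to about 2 mm. A picture is of the moment at which its call begins: read the wrist's pose just before it. calibration takes no time and is no camera call.
- ticket.hand_in(): hands the job in; it is judged then, once.
The state is a dict: "clock": time; "joints": joint angles; "qvel": joint speeds; "tau": joint torques, N m; "tcp_pos": TCP position; "orientation": TCP orientation; "contact_force": force on the tool from outside, world axes, zero at the start; "moment": the same for the moment, N m; "grip_width": finger opening in m; "gripper_force": force on a finger pad.
Only numpy, scipy, OpenCV 4.12 (cv2) and the standard library are available. Lean on these libraries where they do the work, as an engineer would, in place of code of your own. Each camera call takes 0.05 s, during which the arm holds its last target. There are 200 camera calls.

TASK

Take the polished dome-headed stake out of the wooden rack and put its shank, upright, into the open socket of the blue holder - the socket with the green sprung button, not the one blanked off with the red plug. Press it straight down against the button until its collar sits flat on the holder's top face, and keep leaning on it so that the collar stays firmly on the face, without ramming it: the program finishes while the robot is still holding the stake down there. Leave the other stakes and everything else on the bench where they are.

Things in the scene. Friction and masses are not known exactly. Their poses are not given: they have to be found in the camera images.
- dome_stake: Silversmith's stake of bright polished steel, 90 mm tall, 0.36 to 0.54 kg, round about its z axis, standing upright in one of the rack's three holes at the start. Origin at the centre of its foot (lower end of the shank), z up. From the foot upwards: round shank 20 mm in diameter and 30 mm long with a 4 mm tapered foot; round collar 38 mm in diameter from 30 to 38 mm; plain cylindrical head 34 mm in diameter from 38 to 76 mm (the place to grip); domed top up to 90 mm.
- collar_face (a point): Centre of the underside of the dome stake's collar, 30 mm above its foot; this face must come down on the holder's top face.
- holder: Fixed blue steel block, 70 mm (x) by 170 mm (y) by 70 mm high; origin at the centre of its underside, turned about the vertical. Its flat top face, 70 mm above the bench, is the hard stop for a stake's collar. Two round sockets 24 mm in diameter with a 4 mm chamfer at the mouth, on its y axis 40 mm either side of the centre. One is open with the sprung button inside, the other is closed by the red plug; which is which varies.
- holder_hole0 (a point): Centre of the mouth of the socket at y = -40 mm of the holder, level with its top face.
- holder_hole1 (a point): Centre of the mouth of the socket at y = +40 mm of the holder, level with its top face.
- red_plug: Fixed red plastic plug that closes one of the two sockets; its cap, 34 mm in diameter, stands 12 mm above the holder's top face. Origin on the socket's axis at the height of the bench.
- button_top (a point): Centre of the top of the green sprung button, 21 mm in diameter, inside the open socket, on its axis; at rest 15 mm below the mouth (55 mm above the bench). It goes straight down when pressed.
- plunger (a joint): How far the green button is pressed down, in m: 0 at rest, 0.015 when a stake's collar meets the holder's top face. The spring pushes back with 7 N at first, 13 N at 0.015 (400 N/m): more than any stake's weight, so an unheld stake rises again. A downward push of about 20 N by the robot seats the collar firmly.
- rack: Fixed light wooden rack, 70 mm (x) by 240 mm (y) by 40 mm high; origin at the centre of its underside, turned about the vertical. Three holes 25 mm in diameter on its y axis, at -85, 0 and +85 mm; the three stakes stand in them with their collars on the rack's top (feet 10 mm above the bench), in any order.
- flat_stake: Dark steel stake with a flat rectangular head 48 by 34 mm, 80 mm tall, in the rack; to be left alone. Origin at its foot.
- ball_stake: Brass stake with a ball head 34 mm in diameter, 90 mm tall, in the rack; to be left alone. Origin at its foot.
- hammer: Hammer 270 mm long lying at the back of the bench; to be left alone.
- beaker: Bright metal beaker, 72 mm across and 85 mm tall, standing at the back; to be left alone. Origin under its centre.
- napkin_ring: Bright metal ring, 52 mm across and 30 mm tall, at the back; to be left alone. Origin under its centre.
- polish_jar: Jar with black cap, 64 mm across and 75 mm tall, at the back; to be left alone. Origin under its centre.
- mallet: Wooden mallet lying at the left side, 280 mm long, head 90 mm wide and 52 mm thick; to be left alone. Origin under its head's inner side.
Not all that is in view belongs to the job. Several things have the shape of the holder; the one meant has the colours described above.

How it is judged:
On the way:
1. the dome stake is lifted clear out of the rack by the fingers (height (world z) of dome_stake above 0.055 m and contact force between the fingers and dome_stake above 1 N), for 0.1 s.
At the end, for the whole second after the job is handed in: Dome stake in the open socket, upright within 0.06 rad, within 4 mm of its axis and still; button pressed at least 13.5 mm; collar within 1.5 mm of the holder's top face, bearing on the holder with over 1.5 N; the fingers still on the stake with over 2 N (value of joint plunger above 0.0135 m and z of collar_face in the frame of holder below 0.0715 m and horizontal distance between collar_face and button_top below 0.004 m and angle between dome_stake's own z axis and vertical below 0.06 rad and contact force between dome_stake and holder above 1.5 N and contact force between the fingers and dome_stake above 2 N and linear speed of dome_stake below 0.02 m/s); the arm keeps its last pose, push and grip.
It fails at once if the stake is rammed into the holder (over 100 N) (contact force between dome_stake and holder above 100 N).
It fails at once if another stake is disturbed (over 20 mm) (distance of any of flat_stake, ball_stake from where it was at the start of the episode above 0.02 m).
It fails at once if a thing on the bench is disturbed (over 40 mm) (distance of any of hammer, beaker, napkin_ring, polish_jar, mallet from where it was at the start of the episode above 0.04 m).
It also fails if it takes over 48 s, if anything falls off the work surface, if the arm or the gripper's body presses on something with over 40 N, if the wrist force passes 120 N, or if a joint passes its speed limit or range.

## Working session

There is one attempt and no reset: what is moved stays moved. The work goes in short steps, Python scripts to look and compute and a tool call to move; the robot and the scene stay as the last step left them, time stands still between calls to the robot, and variables do not carry over. Pictures are saved under pics/ and viewed, at most 10 in all, crops included, and the job is handed in when it is done.

Besides the shell and the picture viewer there is one more tool, called by a JSON object that holds its "name" and its "arguments". arm_command: Moves the arm, as the interface text tells. Its arguments: {"type":"object","properties":{"plan":{"type":"string"},"hand":{"type":"number"},"grip_force":{"type":"number"}},"required":["plan"]}

```bash
mkdir -p pics; cat > h.py <<'E'
import numpy as np,cv2
from scipy.spatial.transform import Rotation as R
from bench import r,eyes,ticket
def calib(n):
    c=eyes.calibration(n); return c
def pose():
    o=r.get_obs(); return R.from_rotvec(o['orientation']).as_matrix(),np.array(o['tcp_pos'])
E
python3 - <<'E'
from h import *
print(r.get_obs())
for n in ("scene","side","wrist"):
    print(n,eyes.calibration(n))
    p,d=eyes.grab_frame(n); cv2.imwrite(f'pics/{n}.png',p[:,:,::-1]); np.savez(f'{n}.npz',p=p,d=d)
E
```

```text
{'clock': 0.0, 'joints': array([-1.39109001,  0.47779655,  0.02235582,  1.55645511, -0.01149248,
        1.10930501, -0.08309156]), 'qvel': array([ 0.00154687, -0.00059689,  0.00159547, -0.00081611, -0.00060707,
       -0.00196139,  0.0015555 ]), 'tau': array([-3.84055802e-04, -5.96436954e+01,  1.60756007e+00, -2.81199986e+01,
        1.24858349e-02,  9.02235130e-03, -1.86666426e-05]), 'tcp_pos': array([0.19144654, 0.64661365, 0.20592691]), 'orientation': array([-4.50480354e-01, -3.10901140e+00,  2.87773531e-03]), 'contact_force': array([ 0.02404527,  0.05514486, -0.34726982]), 'moment': array([-0.04900762, -0.04266776,  0.00749419]), 'gripper_force': 0.0, 'grip_width': 0.08534819618611351}
scene {'fov_y': 45.898136926554606, 'cx': 283.6834372723385, 'cy': 214.45154812118247, 'origin': array([1.32790221, 0.62559807, 1.35168228]), 'attitude': array([0.36329628, 0.66161824, 2.07014805])}
side {'fov_y': 57.02628503791852, 'cx': 276.01193628382055, 'cy': 213.55964595009843, 'origin': array([ 0.15139642, -0.55234588,  0.8217722 ]), 'attitude': array([ 0.78069444, -0.22077489, -0.49336425])}
wrist {'fov_y': 67.04908290405888, 'cx': 278.5848785951276, 'cy': 205.87815610335775, 'tool_from_camera': array([[ 1.76403961e-03,  9.47558721e-01,  3.19576843e-01,
         8.42089253e-02],
       [ 9.99998105e-01, -1.93472278e-03,  2.16621378e-04,
         2.62512146e-04],
       [ 8.23554074e-04,  3.19575855e-01, -9.47560338e-01,
        -1.66324787e-01],
       [ 0.00000000e+00,  0.00000000e+00,  0.00000000e+00,
         1.00000000e+00]])}
```

View pics/scene.png

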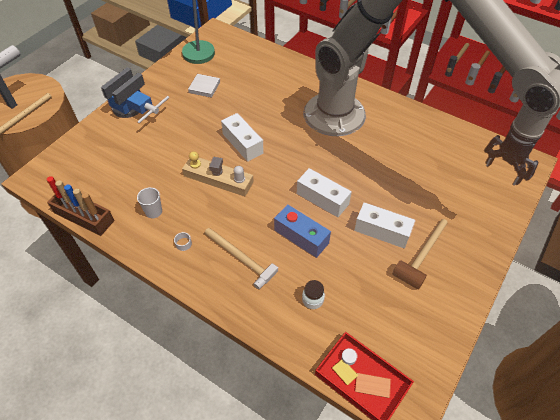

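View pics/side.png

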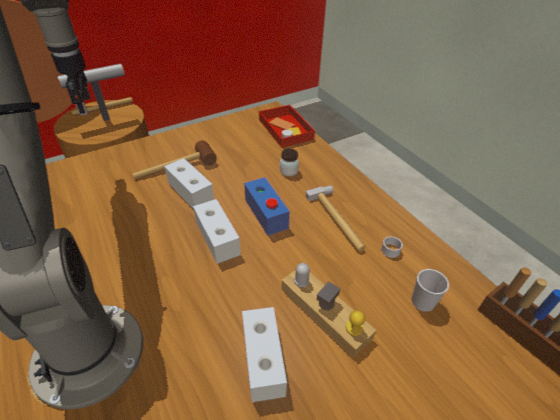

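The scene view shows the dome stake at about (239,172) at one end of the rack, with the flat stake at (216,165) and the ball stake at (194,158). The blue holder is at (302,230), its red plug at (292,217) and its green socket at (313,233). In the side view the dome stake is at (302,274), the red plug at (272,204) and the open socket at (261,188).

```bash
cat >> h.py <<'E'
def cam(n):
    c=eyes.calibration(n); f=210/np.tan(np.radians(c['fov_y']/2))
    if n=='wrist':
        Rm,t=pose(); T=np.array(c['tool_from_camera']); A=Rm@T[:3,:3]; o=Rm@T[:3,3]+t
    else: A=R.from_rotvec(c['attitude']).as_matrix(); o=np.array(c['origin'])
    return f,c['cx'],c['cy'],A,o
def rays(C,uv):
    f,cx,cy,A,o=C; uv=np.atleast_2d(uv).astype(float)
    return np.c_[(uv[:,0]-cx)/f,-(uv[:,1]-cy)/f,-np.ones(len(uv))]@A.T
def plane(C,uv,z):
    d=rays(C,uv); return C[4]+d*((z-C[4][2])/d[:,2])[:,None]
def cloud(C,d):
    v,u=np.mgrid[:420,:560]; P=C[4]+rays(C,np.c_[u.ravel(),v.ravel()])*d.reshape(-1,1)
    P[d.ravel()==0]=np.nan; return P.reshape(420,560,3)
E
python3 - <<'E'
from h import *
for n in("scene","side"):
    z=np.load(n+'.npz'); p,d=z['p'],z['d']; C=cam(n); P=cloud(C,d)
    hsv=cv2.cvtColor(p,cv2.COLOR_RGB2HSV); H,S,V=cv2.split(hsv)
    Z=P[...,2]; X=P[...,0];Y=P[...,1]
    hx=(265,335,200,260) if n=='scene' else (235,300,170,240)
    box=np.zeros((420,560),bool); box[hx[2]:hx[3],hx[0]:hx[1]]=1
    print(n,'bench z',np.nanmedian(Z[d>0]))
    b=box&(H>100)&(H<130)&(S>80)&(Z>.055)&(Z<.085)
    q=P[b]; print('top z',np.median(q[:,2]),cv2.minAreaRect(q[:,:2].astype(np.float32)))
    for nm,m,zz in(('red',((H<8)|(H>172))&(S>150),.082),('green',(H>40)&(H<85)&(S>80),.055)):
        m=box&m; vv,uu=np.nonzero(m); 
        if len(uu): print(nm,len(uu),uu.mean(),vv.mean(),plane(C,(uu.mean(),vv.mean()),zz))
    rx=(180,258,148,198) if n=='scene' else (275,380,255,355)
    box[:]=0; box[rx[2]:rx[3],rx[0]:rx[1]]=1
    t=box&(Z>.03)&(Z<.048)&(X>.2); q=P[t]; print('rack',np.median(q[:,2]),cv2.minAreaRect(q[:,:2].astype(np.float32)))
    s=box&(Z>.062)&(Z<.11); k,l,st,ce=cv2.connectedComponentsWithStats(s.astype(np.uint8))
    for i in range(1,k):
        if st[i,4]>15: q=P[l==i]; print(st[i],ce[i],q.mean(0).round(4),q.min(0).round(4),q.max(0).round(4))
E
```

```text
scene bench z -0.0013158115248765867
top z 0.07130710854837452 ((0.5605628490447998, 0.19754287600517273), (0.17028848826885223, 0.0765049085021019), 85.33068084716797)
red 79 291.8101265822785 216.48101265822785 [[0.55754224 0.15794779 0.082     ]]
green 19 311.94736842105266 232.78947368421052 [[0.55914328 0.23450174 0.055     ]]
rack 0.04132841202214865 ((0.46328866481781006, -0.18861335515975952), (0.19603891670703888, 0.24424400925636292), 13.670347213745117)
[189 151  10  13  81] [193.35802469 156.30864198] [ 0.5365 -0.2542  0.0916] [ 0.5171 -0.271   0.0637] [ 0.5509 -0.2395  0.1069]
[209 157  14  16 164] [215.5        164.06097561] [ 0.5202 -0.1723  0.0877] [ 0.4889 -0.1982  0.0643] [ 0.544  -0.1499  0.0978]
[233 166  11  14 115] [238.32173913 172.14782609] [ 0.5061 -0.0873  0.0868] [ 0.4879 -0.1092  0.0626] [ 0.5206 -0.0746  0.1043]
side bench z -0.0008529227788244276
top z 0.06855632347086543 ((0.5590706467628479, 0.19366662204265594), (0.17305152118206024, 0.06875461339950562), 85.05128479003906)
red 83 271.2289156626506 202.95180722891567 [[0.55268655 0.14973044 0.082     ]]
green 9 260.22222222222223 190.55555555555554 [[0.56582237 0.24032967 0.055     ]]
rack 0.03921779732135944 ((0.5157458782196045, -0.1771007627248764), (0.07365255057811737, 0.24191847443580627), 10.43567943572998)
[296 263  14  18 216] [302.55092593 271.5462963 ] [ 0.4957 -0.1005  0.0864] [ 0.4833 -0.1122  0.0623] [ 0.5154 -0.0791  0.1007]
[317 281  24  26 369] [328.30352304 293.69105691] [ 0.5126 -0.1813  0.086 ] [ 0.4879 -0.2016  0.0679] [ 0.543  -0.1558  0.0924]
[350 310  16  17 203] [357.17241379 317.82758621] [ 0.5275 -0.2645  0.0916] [ 0.5154 -0.2785  0.0635] [ 0.5465 -0.2462  0.1011]
[275 316   7  39 153] [276.95424837 340.58169935] [ 0.3594 -0.214   0.0693] [ 0.3416 -0.2444  0.065 ] [ 0.3842 -0.1629  0.0729]
```

```bash
cat >> h.py <<'E'
def arc(target,ytgt,n):
    """constant row (tx,ty,tz,yaw) x n taking the tool to target with tool y at heading ytgt (deg)"""
    Rm,t=pose(); d=(np.degrees(np.arctan2(Rm[1,1],Rm[0,1]))-ytgt+180)%360-180; w=d/n
    B=np.zeros((3,3))
    Q=Rm.copy()
    for i in range(n):
        B+=Q; Q=Q@R.from_euler('z',w,degrees=True).as_matrix()
    return np.r_[np.linalg.solve(B,np.array(target)-t),w].round(5)
E
python3 - <<'E'
from h import *
print(pose()); print(arc([.501,-.094,.19],10.4,18))
E
```

```text
(array([[-9.58880377e-01,  2.83810370e-01, -3.09235004e-04],
       [ 2.83810519e-01,  9.58879336e-01, -1.41725111e-03],
       [-1.05711509e-04, -1.44673843e-03, -9.99998948e-01]]), array([0.19145141, 0.64676833, 0.206138  ]))
[-4.38100e-02 -1.68400e-02  9.50000e-04  3.50624e+00]
```

{"name": "arm_command", "arguments": {"plan": "-0.0438 -0.0168 0.001 3.5;-0.0438 -0.0168 0.001 3.5;-0.0438 -0.0168 0.001 3.5;-0.0438 -0.0168 0.001 3.5;-0.0438 -0.0168 0.001 3.5;-0.0438 -0.0168 0.001 3.5;-0.0438 -0.0168 0.001 3.5;-0.0438 -0.0168 0.001 3.5;-0.0438 -0.0168 0.001 3.5;-0.0438 -0.0168 0.001 3.5;-0.0438 -0.0168 0.001 3.5;-0.0438 -0.0168 0.001 3.5;-0.0438 -0.0168 0.001 3.5;-0.0438 -0.0168 0.001 3.5;-0.0438 -0.0168 0.001 3.5;-0.0438 -0.0168 0.001 3.5;-0.0438 -0.0168 0.001 3.5;-0.0438 -0.0168 0.001 3.5;0 0 0 0;0 0 0 0", "hand": -1}}

```text
clock: 2.65
tcp_pos: [0.5023, -0.0922, 0.1888]
orientation: [-2.008, -2.416, -0.0]
contact_force: [1.0, 0.3, 0.4]
grip_width: 0.0852
gripper_force: 0.0
```

```bash
python3 - <<'E'
from h import *
print(pose(),r.get_obs()['joints'].round(2))
C=cam('wrist')
p,d=eyes.grab_frame('wrist'); cv2.imwrite('pics/w1.png',p[:,:,::-1]); np.savez('w1.npz',p=p,d=d)
P=cloud(C,d);Z=P[...,2]
m=(Z>.06)&(Z<.115)&(np.hypot(P[...,0]-.5,P[...,1]+.094)<.04)
print(m.sum(),np.nanmax(Z[m])); vv,uu=np.nonzero(m); print(uu.min(),uu.max(),vv.min(),vv.max(),uu.mean(),vv.mean())
for a,b in((.06,.07),(.07,.08),(.08,.088),(.09,.094),(.094,.1),(.1,.11)):
    k=m&(Z>a)&(Z<b)
    if k.sum()>10: print(a,k.sum(),P[k].min(0).round(4),P[k].max(0).round(4),P[k].mean(0).round(4))
E
```

```text
(array([[-1.82865771e-01,  9.83137858e-01, -2.48511867e-04],
       [ 9.83137748e-01,  1.82865875e-01,  4.90545573e-04],
       [ 5.27718264e-04, -1.54617403e-04, -9.99999849e-01]]), array([ 0.50226018, -0.09221644,  0.18875541])) [-0.41  0.25  0.55  1.99 -0.16  0.95  0.41]
1285 0.10146503806207291
256 293 171 214 274.8054474708171 192.7875486381323
0.06 73 [ 0.4803 -0.089   0.0604] [ 0.512  -0.0745  0.0699] [ 0.4949 -0.0779  0.0651]
0.07 84 [ 0.4802 -0.0892  0.07  ] [ 0.5125 -0.0744  0.08  ] [ 0.4946 -0.0778  0.0751]
0.08 125 [ 0.4805 -0.1     0.0802] [ 0.5137 -0.0743  0.088 ] [ 0.4957 -0.08    0.0851]
0.09 293 [ 0.4816 -0.1063  0.09  ] [ 0.5123 -0.0759  0.094 ] [ 0.4965 -0.088   0.0924]
0.094 646 [ 0.4844 -0.1047  0.094 ] [ 0.5099 -0.0772  0.1   ] [ 0.4968 -0.0903  0.0969]
```

View pics/w1.png

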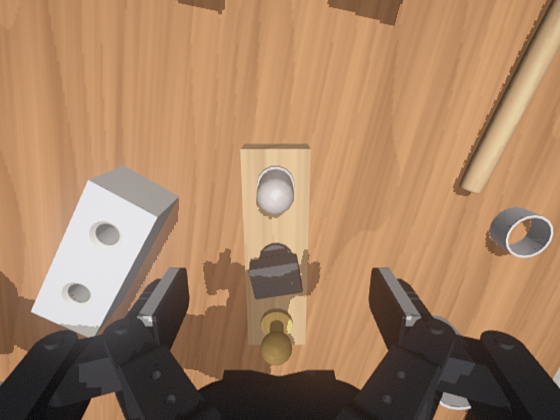

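The wrist view shows the dome stake at (275,190), the flat stake at (276,272) and the ball stake at (277,340). The rack's long side lines up with the picture's vertical, so the fingers will close across the rack, clear of the neighbouring stakes.

{"name": "arm_command", "arguments": {"plan": "0.0017 -0.005 0 0;0 0 0.0203 0;0 0 0.0203 0;0 0 0.0203 0;0 0 0.0203 0;0 0 0.0203 0;0 0 0.0203 0;0 0 0 0;0 0 0 0"}}

```text
clock: 3.82
tcp_pos: [0.4974, -0.0916, 0.0677]
orientation: [2.007, 2.416, 0.001]
contact_force: [-0.3, -0.4, -0.2]
grip_width: 0.085
gripper_force: 0.0
```

{"name": "arm_command", "arguments": {"plan": "0 0 0 0;0 0 0 0;0 0 0 0;0 0 0 0;0 0 0 0;0 0 0 0;0 0 0 0;0 0 0 0", "hand": 1, "grip_force": 60}}

```text
clock: 4.82
tcp_pos: [0.499, -0.0919, 0.0693]
orientation: [2.008, 2.414, 0.005]
contact_force: [-3.4, 2.1, 20.8]
grip_width: 0.0218
gripper_force: 50.2
```

```bash
python3 - <<'E'
from h import *
print(r.get_obs())
w,_=eyes.grab_frame('wrist'); s,_=eyes.grab_frame('side')
s=cv2.resize(s[220:370,240:400],None,fx=2.5,fy=2.8); 
o=np.zeros((420,960,3),np.uint8); o[:,:560]=w; o[:,560:]=s
cv2.imwrite('pics/g1.png',cv2.resize(o,(800,350))[:,:,::-1])
E
```

```text
{'clock': 4.825, 'joints': array([-0.32218992,  0.42383843,  0.47429827,  2.098119  , -0.30543756,
        0.68137201,  0.53826865]), 'qvel': array([-2.34912662e-04,  1.52769411e-03,  6.80291665e-04,  8.10046929e-04,
       -6.60530746e-05, -8.65873672e-04,  1.41516979e-04]), 'tau': array([ 6.74063154e-01, -3.38723552e+01,  5.21125585e+00, -1.55438590e+01,
        1.35919168e-01, -1.31928172e+00, -8.49084008e-04]), 'tcp_pos': array([ 0.49895413, -0.0919402 ,  0.06927769]), 'orientation': array([2.00760052, 2.41385904, 0.00503372]), 'contact_force': array([-3.41413874,  2.13326236, 20.81899241]), 'moment': array([4.75208958e-01, 7.01424237e-01, 6.50867972e-05]), 'gripper_force': 50.17147935315734, 'grip_width': 0.021804171465934264}
```

View pics/g1.png

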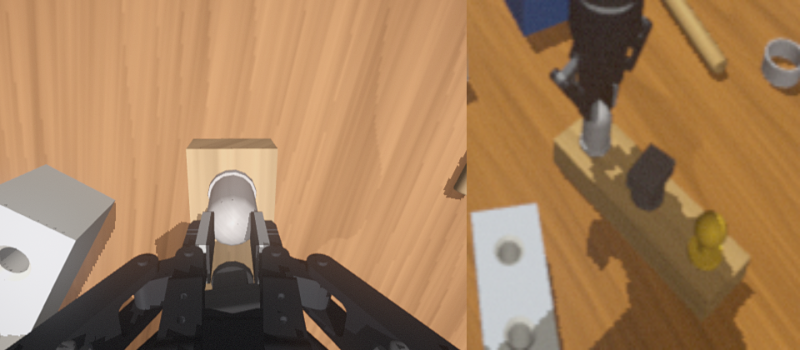

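The crop shows the pads pinching the stake's near flank: the stake is displaced towards the top of the wrist picture (tool +x). I'll open the hand, back up and measure again.

{"name": "arm_command", "arguments": {"plan": "0 0 0 0;0 0 0 0;0 0 0 0;0 0 0 0;0 0 0 0;0 0 0 0;0 0 0 0;0 0 0 0", "hand": -1}}

```text
clock: 5.92
tcp_pos: [0.4971, -0.092, 0.0671]
orientation: [-2.009, -2.416, -0.0]
contact_force: [0.2, 0.5, 0.1]
grip_width: 0.085
gripper_force: 0.0
```

```bash
cat > m.py <<'E'
from h import *
import sys
print(pose()[1],r.get_obs()['contact_force'])
for n in ('wrist','scene','side'):
    C=cam(n); p,d=eyes.grab_frame(n); np.savez(f'{n}2.npz',p=p,d=d); P=cloud(C,d);Z=P[...,2]
    cv2.imwrite(f'pics/m_{n}.png',p[:,:,::-1])
    m=(Z>.055)&(Z<.125)&(np.hypot(P[...,0]-.498,P[...,1]+.09)<.035)
    print(n,m.sum(),np.nanmax(Z[m]))
    for a,b in((.055,.07),(.07,.084),(.086,.094),(.094,.1),(.1,.12)):
        k=m&(Z>a)&(Z<b)
        if k.sum()>3: print(a,k.sum(),P[k].min(0).round(4),P[k].max(0).round(4),P[k].mean(0).round(4))
E
python3 m.py; python3 - <<'E'
import cv2,numpy as np
w=cv2.imread('pics/m_wrist.png');s=cv2.imread('pics/m_side.png')[220:370,240:400]
o=np.hstack([w,cv2.resize(s,(400,420))]);cv2.imwrite('pics/g2.png',cv2.resize(o,(800,350)))
E
ls pics
```

```text
[ 0.49705697 -0.09203489  0.06709803] [0.20349854 0.5048776  0.08393051]
wrist 4130 0.10062705992642182
0.055 481 [ 0.4802 -0.0898  0.055 ] [ 0.5128 -0.0741  0.07  ] [ 0.4943 -0.0779  0.0628]
0.07 571 [ 0.4802 -0.0901  0.0701] [ 0.5128 -0.0742  0.084 ] [ 0.4944 -0.078   0.0773]
0.086 1149 [ 0.4806 -0.1067  0.086 ] [ 0.5133 -0.0742  0.094 ] [ 0.4954 -0.0835  0.091 ]
0.094 1795 [ 0.4842 -0.1039  0.094 ] [ 0.5101 -0.0774  0.1   ] [ 0.4967 -0.0894  0.097 ]
0.1 17 [ 0.4916 -0.0955  0.1   ] [ 0.4985 -0.0864  0.1006] [ 0.496  -0.0907  0.1003]
scene 115 0.10413561696774298
0.055 30 [ 0.4926 -0.1013  0.0559] [ 0.5191 -0.0752  0.0699] [ 0.5089 -0.0831  0.0632]
0.07 18 [ 0.4932 -0.0947  0.0713] [ 0.5184 -0.0758  0.0838] [ 0.5087 -0.0822  0.0777]
0.086 19 [ 0.491  -0.1008  0.086 ] [ 0.518  -0.075   0.0938] [ 0.5067 -0.0833  0.0908]
0.094 23 [ 0.4902 -0.104   0.0948] [ 0.5172 -0.0779  0.1   ] [ 0.5031 -0.0878  0.097 ]
0.1 19 [ 0.4921 -0.1018  0.1004] [ 0.515  -0.0804  0.1041] [ 0.5016 -0.0915  0.1018]
side 238 0.10115021482184905
0.055 48 [ 0.4833 -0.1113  0.0553] [ 0.5139 -0.0903  0.0698] [ 0.4925 -0.1045  0.0627]
0.07 52 [ 0.4841 -0.1126  0.0701] [ 0.511  -0.0886  0.084 ] [ 0.4926 -0.1044  0.077 ]
0.086 57 [ 0.4837 -0.1102  0.0861] [ 0.5142 -0.0799  0.094 ] [ 0.4949 -0.0999  0.0909]
0.094 66 [ 0.4875 -0.108   0.0943] [ 0.5133 -0.0843  0.0999] [ 0.4992 -0.0963  0.0969]
0.1 5 [ 0.4928 -0.1013  0.1003] [ 0.5048 -0.0923  0.1012] [ 0.4984 -0.0951  0.1007]
g1.png
g2.png
m_scene.png
m_side.png
m_wrist.png
scene.png
side.png
w1.png
wrist.png
```

View pics/g2.png

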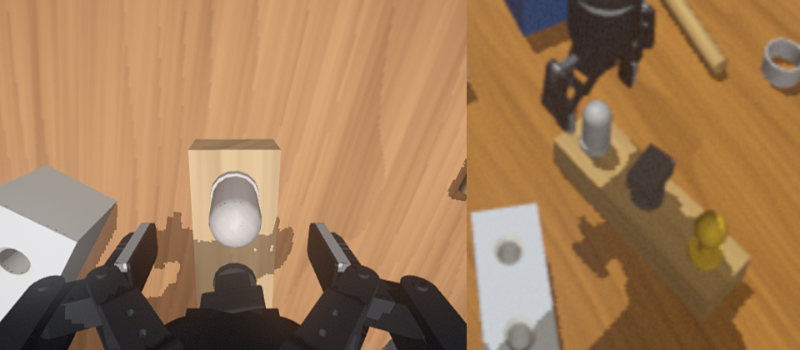

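```bash
python3 - <<'E'
from h import *
# where are the fingers? depth points in tool frame (wrist), world (side) near the gripper
Rm,t=pose()
z=np.load('wrist2.npz');P=(cloud(cam('wrist'),z['d'])-t)@Rm
m=(np.abs(P[...,0])<.03)&(np.abs(P[...,1])<.075)&(np.abs(P[...,1])>.03)&(P[...,2]<.03)
for sgn in(1,-1):
    q=P[m&(P[...,1]*sgn>0)]; print('wrist',len(q),np.percentile(q,[1,50,99],axis=0).round(3).tolist())
for n in('side','scene'):
    z=np.load(n+'2.npz');P=(cloud(cam(n),z['d'])-t)@Rm
    m=(np.abs(P[...,0])<.03)&(np.abs(P[...,1])<.075)&(P[...,2]<.02)&(P[...,2]>-.12)
    q=P[m&(np.abs(P[...,1])>.025)]; print(n,len(q),np.percentile(q,[1,50,99],axis=0).round(3).tolist())
    h=np.histogram(q[:,2],np.arange(-.12,.021,.01)); print(h[0])
E
```

```text
wrist 15310 [[-0.015, 0.03, -0.112], [0.012, 0.053, -0.091], [0.019, 0.071, 0.028]]
wrist 15967 [[-0.013, -0.074, -0.113], [0.012, -0.055, -0.092], [0.019, -0.03, 0.028]]
side 556 [[-0.019, -0.073, -0.119], [-0.01, -0.037, -0.092], [0.009, 0.073, -0.04]]
[ 79 110 115  80  27  43  49  45   8   0   0   0   0   0]
scene 216 [[-0.012, -0.068, -0.12], [0.007, 0.044, -0.092], [0.017, 0.075, -0.039]]
[40 36 39 19 12 27 20 20  2  0  0  0  0  1]
```

The side view shows the open fingers flanking only the dome, with their tips well above the collar. The depth data put the tips about 40 mm higher than the stated tool frame does, so I'll descend that much further and check the force.

{"name": "arm_command", "arguments": {"plan": "0.0008 -0.0004 0.01 0;0 0 0.01 0;0 0 0.01 0;0 0 0.01 0;0 0 0 0;0 0 0 0"}}

```text
clock: 6.82
tcp_pos: [0.4966, -0.0915, 0.0271]
orientation: [2.009, 2.415, 0.0]
contact_force: [0.8, -0.1, 0.8]
grip_width: 0.0852
gripper_force: 0.0
```

```bash
python3 - <<'E'
from h import *
Rm,t=pose(); print(t,r.get_obs()['contact_force'])
for n in('side','scene','wrist'):
    C=cam(n);p,d=eyes.grab_frame(n);P=(cloud(C,d)-t)@Rm;V=p.max(2)
    m=(np.abs(P[...,0])<.03)&(np.abs(P[...,1])<.075)&(np.abs(P[...,1])>.025)&(P[...,2]<.01)&(P[...,2]>-.12)
    q=P[m]; print(n,len(q),np.histogram(q[:,2],np.arange(-.12,.011,.01))[0])
    if n=='side': cv2.imwrite('pics/g3.png',cv2.resize(p[200:370,220:400],(720,600))[:,:,::-1])
E
```

```text
[ 0.49662551 -0.09145516  0.02713256] [ 0.80134148 -0.11258155  0.8336496 ]
side 644 [ 73  96 102  71  24  39  44  35   8   0  76  34  42]
scene 322 [35 35 39 18 16 19 20 19  2  1 63 30 25]
wrist 36135 [2589 8023 9758 5900 1538 1901 1559 1130  139    0 3598    0    0]
```

View pics/g3.png

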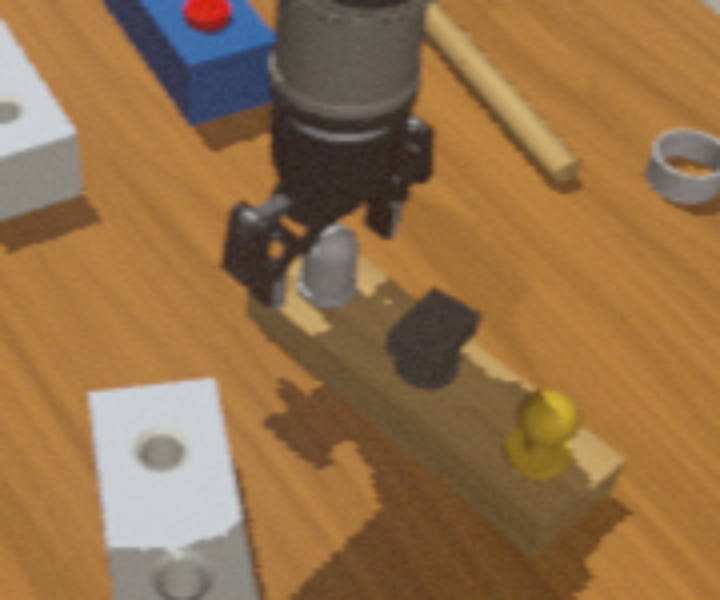

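The fingers now flank the stake's head with their tips above the collar. I'll close.

{"name": "arm_command", "arguments": {"plan": "0 0 0 0;0 0 0 0;0 0 0 0;0 0 0 0;0 0 0 0;0 0 0 0;0 0 0 0;0 0 0 0", "hand": 1, "grip_force": 90}}

```text
clock: 7.98
tcp_pos: [0.4972, -0.0913, 0.0276]
orientation: [2.008, 2.415, 0.001]
contact_force: [-0.2, 0.7, 5.7]
grip_width: 0.0322
gripper_force: 88.9
```

{"name": "arm_command", "arguments": {"plan": "0 0 -0.01 0;0 0 -0.01 0;0 0 -0.015 0;0 0 -0.015 0;0 0 -0.015 0;0 0 -0.015 0;0 0 -0.02 0;0 0 -0.02 0;0 0 0 0;0 0 0 0"}}

```text
clock: 9.22
tcp_pos: [0.496, -0.0911, 0.1467]
orientation: [-2.008, -2.415, 0.0]
contact_force: [-0.2, -0.2, -4.3]
grip_width: 0.0322
gripper_force: 90.2
```

```bash
python3 - <<'E'
from h import *
o=r.get_obs();print(o['contact_force'],o['grip_width'],o['clock'])
Rm,t=pose(); C=cam('wrist');p,d=eyes.grab_frame('wrist');P=(cloud(C,d)-t)@Rm; np.savez('w3.npz',P=P)
cv2.imwrite('pics/w3.png',p[:,:,::-1])
m=(np.abs(P[...,0])<.03)&(np.abs(P[...,1])<.03)&(P[...,2]>-.08)&(P[...,2]<.08)
for a in np.arange(-.08,.05,.01):
    k=m&(P[...,2]>a)&(P[...,2]<a+.01)
    if k.sum()>5: print(a.round(2),k.sum(),P[k].min(0).round(4),P[k].max(0).round(4))
print(arc([.563,.235,.14],np.degrees(np.arctan2(Rm[1,1],Rm[0,1]))+33.3,10))
E
```

```text
[-0.24399144 -0.20532193 -4.32657496] 0.032179836819285976 9.225
-0.08 2606 [-0.009 -0.03  -0.08 ] [ 0.0154  0.03   -0.07  ]
-0.07 4871 [-0.0137 -0.0299 -0.07  ] [ 0.0168  0.03   -0.06  ]
-0.06 1898 [-0.0102 -0.03   -0.06  ] [ 0.0172  0.0281 -0.05  ]
-0.05 1504 [ 0.0043 -0.03   -0.05  ] [ 0.0172  0.0281 -0.04  ]
-0.04 1216 [ 0.004 -0.03  -0.04 ] [ 0.0172  0.0281 -0.03  ]
-0.03 668 [ 0.0039 -0.0242 -0.03  ] [ 0.0185  0.0212 -0.02  ]
-0.02 596 [ 0.004  -0.0191 -0.02  ] [ 0.0189  0.0159 -0.0113]
-0.0 13 [ 0.0091 -0.0043  0.0084] [0.0098 0.0017 0.0099]
0.01 54 [ 0.0064 -0.0087  0.0103] [0.01   0.0061 0.0159]
[ 2.69200e-02  2.03900e-02  6.30000e-04 -3.33076e+00]
```

View pics/w3.png

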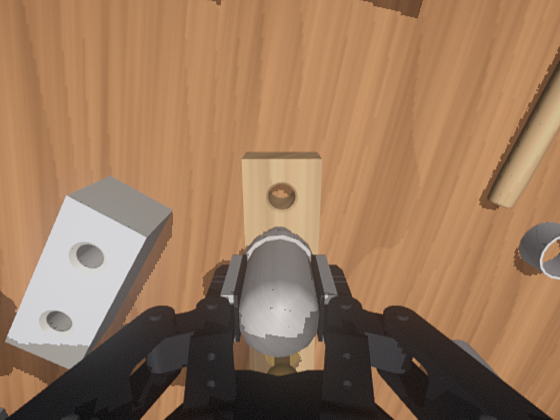

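The stake is held upright and the freed rack hole shows at (282,195). The collar's front edge is visible at about (280,235), so the grip is good. Next I'll go beside the open socket, leaving it in view ahead of the tool.

{"name": "arm_command", "arguments": {"plan": "0.031 0.0157 0 0;0.031 0.0157 0 0;0.031 0.0157 0 0;0.031 0.0157 0 0;0.031 0.0157 0 0;0.031 0.0157 0 0;0.031 0.0157 0 0;0.031 0.0157 0 0;0 0 0 0;0 0 0 0;0 0 0 0"}}

```text
clock: 10.65
tcp_pos: [0.5744, 0.1738, 0.1466]
orientation: [-2.011, -2.414, 0.002]
contact_force: [0.0, -0.2, -3.9]
grip_width: 0.032
gripper_force: 90.2
```

```bash
cat > s.py <<'E'
from h import *
o=r.get_obs();print(o['tcp_pos'],o['contact_force'],o['grip_width'],o['clock'])
Rm,t=pose(); C=cam('wrist');p,d=eyes.grab_frame('wrist')
W=cloud(C,d);P=(W-t)@Rm
cv2.imwrite('pics/w4.png',p[:,:,::-1])
H,S,V=cv2.split(cv2.cvtColor(p,cv2.COLOR_RGB2HSV))
Z=W[...,2]; blue=(H>100)&(H<130)&(S>80)
top=blue&(Z>.06)&(Z<.08)
print('top z',np.median(Z[top]))
g=((H>40)&(H<90)&(S>80)).astype(np.uint8)
k,l,st,ce=cv2.connectedComponentsWithStats(g)
i=1+np.argmax(st[1:,4]); print('green',st[i],ce[i])
q=plane(C,ce[i],.055); print('button world',q,'tool',(q-t)@Rm)
# socket mouth: non-top region enclosed by the top face around the green
con,_=cv2.findContours(top.astype(np.uint8),cv2.RETR_CCOMP,cv2.CHAIN_APPROX_NONE)
for c in con:
    if len(c)>25 and cv2.contourArea(c)<20000:
        (x,y),a,b=cv2.fitEllipse(c); w=plane(C,c[:,0],.07); (cx,cy),rr=cv2.minEnclosingCircle(w[:,:2].astype(np.float32))
        e=np.linalg.lstsq(np.c_[2*w[:,:2],np.ones(len(w))],(w[:,:2]**2).sum(1),rcond=None)[0]
        q=np.array([e[0],e[1],.07]); print('contour',len(c),(x,y),a,'circ',e[:2],np.sqrt(e[2]+e[0]**2+e[1]**2),'tool',(q-t)@Rm)
m=(np.abs(P[...,0])<.03)&(np.abs(P[...,1])<.03)
for a,b in((-.021,-.0105),(.004,.018)):
    k=m&(P[...,2]>a)&(P[...,2]<b)&~blue; print('stake',k.sum(),P[k].min(0).round(4),P[k].max(0).round(4))
E
python3 s.py
```

```text
[0.57439484 0.17381662 0.146647  ] [ 0.02227834 -0.16164485 -3.90875718] 0.03201736480222597 10.65
top z 0.06920721978533062
green [265 110  26  27 564] [277.45744681 123.        ]
button world [[0.56000254 0.23741348 0.055     ]] tool [[ 0.06521776 -0.0025695   0.09160193]]
contour 627 (269.88714599609375, 143.3358917236328) (102.332763671875, 234.45870971679688) circ [0.55013067 0.20702119] 0.06274455168421131 tool [ 0.03709589 -0.01778303  0.07664017]
contour 91 (277.4232482910156, 122.99872589111328) (31.665813446044922, 32.73662567138672) circ [0.55989453 0.23829016] 0.011778408211469193 tool [ 0.06608846 -0.00253474  0.07660123]
stake 695 [ 0.0032 -0.019  -0.021 ] [ 0.0189  0.016  -0.012 ]
stake 63 [ 0.0063 -0.0086  0.0075] [0.0101 0.0055 0.0147]
```

View pics/w4.png

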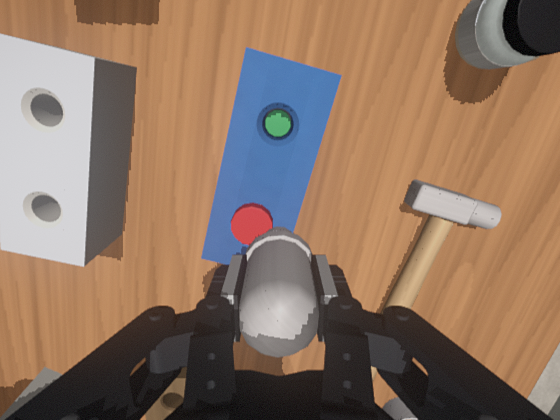

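The wrist view shows the green button in the open socket at (277,123) and the red plug at (251,223). The stake's axis must shift about +0.0655 in tool x and −0.001 in tool y.

{"name": "arm_command", "arguments": {"plan": "0.022 -0.001 0 0;0.022 0 0 0;0.0215 0 0 0;0 0 0.0125 0;0 0 0.0125 0;0 0 0.0125 0;0 0 0.0125 0;0 0 0 0;0 0 0 0;0 0 0 0"}}

```text
clock: 11.95
tcp_pos: [0.5624, 0.2398, 0.0977]
orientation: [2.009, 2.415, 0.002]
contact_force: [-0.2, -0.5, -4.5]
grip_width: 0.0319
gripper_force: 90.2
```

```bash
python3 - <<'E'
from h import *
Rm,t=pose(); print('err to socket',Rm.T@(np.array([.55995,.2379,.07])-t)-[-.0001,-.0015,0])
z=[]
for n in('side','scene'):
    C=cam(n);p,d=eyes.grab_frame(n);q=(np.array([.56,.238,.09])-C[4])@C[3];u,v=int(C[1]+C[0]*q[0]/-q[2]),int(C[2]+C[0]*q[1]/q[2])
    z.append(cv2.resize(p[v-35:v+35,u-35:u+35],(400,400),interpolation=cv2.INTER_CUBIC))
cv2.imwrite('pics/ins.png',np.hstack(z)[:,:,::-1])
E
```

```text
err to socket [-0.00131839 -0.00124105  0.02768856]
```

View pics/ins.png

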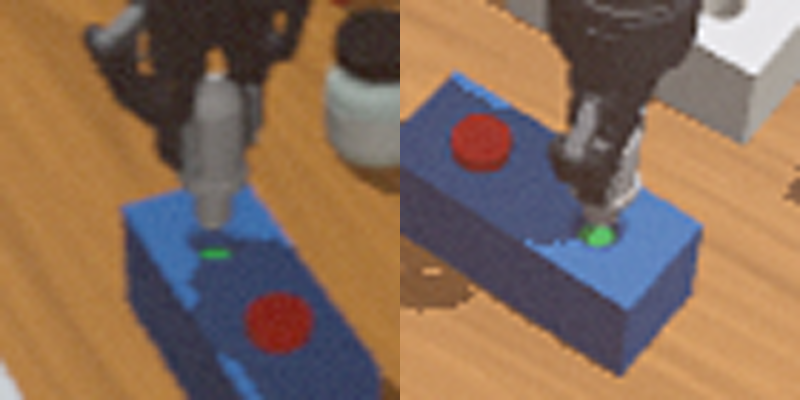

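Both views show the foot just above the green button, lined up with the socket. I'll make a small correction and go in.

{"name": "arm_command", "arguments": {"plan": "-0.0012 -0.001 0 0;0 0 0.004 0;0 0 0.004 0;0 0 0.004 0;0 0 0.004 0;0 0 0.003 0;0 0 0 0;0 0 0 0;0 0 0 0"}}

```text
clock: 13.18
tcp_pos: [0.5612, 0.2384, 0.0783]
orientation: [2.009, 2.416, 0.001]
contact_force: [-0.1, 0.3, -4.6]
grip_width: 0.0321
gripper_force: 90.2
```

{"name": "arm_command", "arguments": {"plan": "0 0 0.003 0;0 0 0.003 0;0 0 0.003 0;0 0 0.003 0;0 0 0.002 0;0 0 0 0;0 0 0 0;0 0 0 0"}}

```text
clock: 14.18
tcp_pos: [0.5612, 0.2384, 0.0645]
orientation: [-2.009, -2.415, -0.001]
contact_force: [-3.6, -1.5, 6.2]
grip_width: 0.0317
gripper_force: 91.3
```

{"name": "arm_command", "arguments": {"plan": "-0.0004 -0.001 0.001 0;0 0 0.001 0;0 0 0.001 0;0 0 0.001 0;0 0 0 0;0 0 0 0;0 0 0 0"}}

```text
clock: 15.05
tcp_pos: [0.5611, 0.2383, 0.061]
orientation: [2.008, 2.415, 0.003]
contact_force: [-2.4, -0.6, 6.8]
grip_width: 0.0318
gripper_force: 91.3
```

{"name": "arm_command", "arguments": {"plan": "0 -0.0005 0.001 0;0 0 0.001 0;0 0 0.001 0;0 0 0 0;0 0 0 0;0 0 0 0"}}

```text
clock: 15.8
tcp_pos: [0.5611, 0.2384, 0.0583]
orientation: [2.008, 2.415, 0.005]
contact_force: [-2.0, -0.4, 8.1]
grip_width: 0.0319
gripper_force: 91.3
```

{"name": "arm_command", "arguments": {"plan": "0 -0.0004 0.001 0;0 0 0.001 0;0 0 0 0;0 0 0 0;0 0 0 0"}}

```text
clock: 16.42
tcp_pos: [0.5611, 0.2383, 0.0576]
orientation: [2.008, 2.415, 0.006]
contact_force: [-4.5, -1.3, 19.5]
grip_width: 0.0322
gripper_force: 93.1
```

{"name": "arm_command", "arguments": {"plan": "0 0 0.0006 0;0 0 0 0;0 0 0 0;0 0 0 0;0 0 0 0;0 0 0 0;0 0 0 0"}}

```text
clock: 17.3
tcp_pos: [0.5611, 0.2384, 0.0576]
orientation: [2.009, 2.415, 0.007]
contact_force: [-6.1, -2.7, 23.8]
grip_width: 0.032
gripper_force: 93.6
```

```bash
python3 - <<'E'
from h import *
o=r.get_obs();print(o['tcp_pos'],o['contact_force'],o['moment'],o['gripper_force'],o['orientation'])
Rm,t=pose(); print('tilt',np.arccos(-Rm[2,2]))
C=cam('wrist');p,d=eyes.grab_frame('wrist');P=(cloud(C,d)-t)@Rm
m=(np.abs(P[...,0])<.03)&(np.abs(P[...,1])<.03)&(P[...,2]>-.025)&(P[...,2]<.03)
V=p.astype(int);blue=V[...,2]>V[...,0]+40
k=m&~blue; print(P[k&(P[...,2]<-.0105)].max(0)); print('top tool z',np.median(P[m&blue][:,2]),P[m&~blue][:,2].max())
W=cloud(C,d);mm=(W[...,2]>.085)&(np.abs(P[...,0])<.03)&(np.abs(P[...,1])<.016)
for n in('side','scene'):
    C=cam(n);p,d=eyes.grab_frame(n);q=(np.array([.56,.238,.09])-C[4])@C[3];u,v=int(C[1]+C[0]*q[0]/-q[2]),int(C[2]+C[0]*q[1]/q[2])
    (cv2.imwrite('pics/fin_%s.png'%n,cv2.resize(p[v-35:v+35,u-35:u+35],(400,400),interpolation=cv2.INTER_CUBIC)[:,:,::-1]))
cv2.imwrite('pics/fin.png',np.hstack([cv2.imread('pics/fin_side.png'),cv2.imread('pics/fin_scene.png')]))
E
```

```text
[0.56111669 0.23838431 0.05759777] [-6.11463937 -2.70099475 23.82318628] [-0.49538972  1.62578506 -0.01317928] 93.61769221024588 [2.00872758 2.41472185 0.00651389]
tilt 0.004189118669566207
[ 0.02854168  0.01563526 -0.01092349]
top tool z -0.011648678142224204 -0.010923491748720772
```

View pics/fin.png

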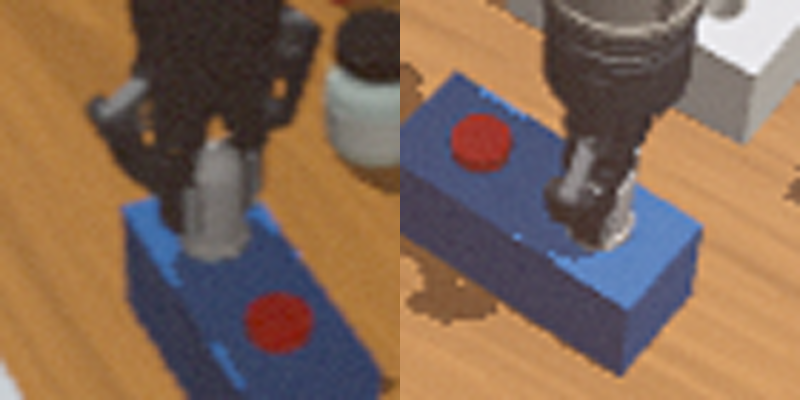

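The collar is flat on the blue top face in both views. The push is 24 N, further commanded travel no longer moves the tool, and the tilt is 0.004 rad, so I'm handing in.

```bash
python3 -c "
from h import *
print(ticket.hand_in())"
```

```text
the job is handed in; nothing more can be done
None
```

The dome stake is seated in the open green-button socket with its collar flat on the holder, and the arm is still gripping it and pressing down at about 24 N; the job is handed in (17 s on the robot's clock), but hand-in returned no verdict.

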